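# Square up a crate post

## Task

The post of this crate frame is held by a single screw that is not yet tight, and leans in over the rail. Take the try square that has fallen flat on the bench, stand it up on the rail with its blade towards the post, and press it into the inside corner, pushing the post upright, until the stock lies flush on the rail and the blade flush against the post. Finish while still gripping the square and pressing it firmly against both, so that the joint is held square; leave the other things on the bench alone.

Things in the scene. Friction and masses are not known exactly. Their poses are not given: they have to be found in the camera images.
- square: Try square, 250 g, L-shaped: hardwood stock 165 long, 50 wide, 26 thick; aluminium blade 40 wide, 4 thick at mid-thickness, tip 220 from the stock's underside. Origin at the heel (outer corner of the L, mid-thickness): +y along the stock, +z along the blade. Outer faces to press: stock's underside (plane z = 0), blade's outer edge flush with the stock's end (plane y = 0).
- blade (a point): Mid-width of the try square's blade (20 from either edge), 110 from the stock's underside, 60 out of the stock. Axes as square. At the start the square lies flat, its +x axis down, its blade pointing away from the robot, this point 13 above the bench. Set upright, it stands by itself on its stock.
- stock (a point): Middle of the stock's free part on the try square: mid-thickness, 25 above its underside (half-way up), 110 from the heel and 55 from the free end; the blade takes up the 40 mm nearest the heel. Axes as square.
- corner (a point): Inside corner of the frame, where the rail's upper face meets the foot of the post, at mid-width of the rail: +y along the rail away from the post, z up, x across. Rail: pine, 45 wide, upper face 57 above the bench, running from under the post to y = 300. Cleats beside it end 20 below that face.
- rail: The rail, fixed to a 150 x 400 x 12 plywood board on the bench; origin and axes as corner. It does not move.
- post: Pine post, 45 x 45, 250 tall, on the rail's end. Origin at the inner edge of its foot (= corner), on which it rocks in the plane of the frame; z up the post, its inner face is its plane y = 0. About 1 N at the top moves it and it stays where it is left; it starts leaning 2 to 6 degrees over the rail. Upright, its foot seats flat and stops it.
- sander: Sanding block, reddish paper and cork back, 110 x 65 x 40, on the robot's side of the frame. Leave it alone.
- hammer: Hammer, 280 long, lying beyond the frame. Leave it alone.
- glue_mid (a point): White glue bottle, 64 across and 170 tall, standing on the robot's right, short of the frame; this point is at its centre, half-way up. Leave it alone.
- tip (a point): Outer corner of the blade's end on the try square (heel + 220 along z). Axes as square.
- toe (a point): Lower edge of the stock's free end on the try square (heel + 165 along y). Axes as square.
There are look-alikes about, which are no part of the job. Of the things like the square, leave any that is green; of the rest the larger one is meant.

How it is judged:
By the outcome, as a careful person would: the job done as asked, in the order asked, and still so for the second after the job is handed in, while the arm keeps its last pose, push and grip.
It also fails if it takes over 51 s, if anything falls off the work surface, if the arm or the gripper's body presses on something with over 40 N, if the wrist force passes 120 N, or if a joint passes its speed limit or range.

## Robot

A 7-joint arm with a two-finger parallel gripper is mounted at the origin on the work surface. World frame = base frame: x ahead of the robot, y to its left, z up, the work surface at z = 0. Lengths are in m, angles in rad, forces in N, time in s.
With the tool pointing down it reaches from about 0.425 to 0.875 m from the base axis. Payload 4.7 kg.
Tool frame: the origin (TCP) lies at the very end of the fingers, on their centre line; the grasp point (between the pads) lies 19 mm behind it; z points along the fingers, y is the line along which they close (so a half turn about z gives the same grasp; the last joint's range is limited). The gripper opens to 87 mm and grips with 3 to 60 N. Pads are 19 mm wide; open, the fingers measure 117 mm over their backs; the gripper's body (75 mm by 190 mm) begins 51 mm behind the grasp point.
Start: joints at [-1.262, 0.321, -0.07, 1.45, 0.023, 1.371, -0.057], TCP at [0.189, 0.622, 0.223] pointing down, gripper open.
Joint ranges: [-2.86, 2.86], [-0.3, 2.09], [-1.38, 1.24], [0.06, 2.45], [-1.56, 4.7], [0.09, 2.05], [-2.69, 2.69]. Speed limits (rad/s): [2.57, 2.57, 3.14, 3.14, 3.14, 3.14, 3.14].

## Interface

Orientations are given as a rotation vector (axis times angle).
In Python, from bench import get_state, get_image, get_calibration, close_job gives the robot as it stands.
- The arm moves only by the shell command python3 -m crank 'ROWS' [FORCE]. ROWS is JSON, a list of rows, each a list of 5 numbers: the opening, from 0 (shut) to 1 (fully open), then the shift along the world's x, y, z in units of 0.2 m (1.0 is 0.2 m), then the turn about the world's z in units of 2 pi rad (1.0 is 2 pi rad). A call has 1 to 5 rows; each row is the pose to reach, as a shift and turn from the pose commanded when the call began, turning the shorter way round; what a row does not reach only later rows make up. A row lasts 1/8 s, in which the tool goes at most 62.5 mm and 10.7 degrees, less where a joint would pass 70% of its speed; a pose out of reach is approached as far as the arm can. A call with a number of a shift or a turn outside -1 to 1 is refused whole. A call with a gripper value outside its range is refused whole. The fingers move at their own pace and stop on an object; FORCE is the grip in N (left out, the last holds). Time passes only in rows, so rows that repeat a pose let the fingers close. It gives the time, the measured TCP pose, the force, the opening and the grip force at its end, in the units of the state.
- get_state(): the state, without advancing time (a new reading comes with each control period).
- get_image(name): name is "scene" or "top" or "wrist"; returns the picture (480x640x3 uint8, red, green, blue); there is no depth.
- get_calibration(name): a dict with "fovy" (degrees; the focal length in pixels is half the picture's height over the tangent of half this angle, whatever the lens; pixels are square), "cx", "cy" (the principal point, pixels), "R" (3x3) and "t" (3): a world point X has camera coordinates R X + t. Camera axes: x right, y down, z forward; pixel columns grow to the right and rows downward; lengths in m; the calibration is good to about 2 mm. A picture is of the moment at which its call begins: read the wrist's pose just before it. get_calibration takes no time and is no camera call; for the wrist camera it gives the pose at the moment of the call.
- close_job(): hands the job in; it is judged then, once.
The state is a dict: "time": time; "joint_positions": joint angles; "qd": joint speeds; "joint_torque": joint torques, N m; "position": TCP position; "tool_rot": TCP orientation; "ft_force": force on the tool from outside, world axes, zero at the start; "torque": the same for the moment, N m; "grip_width": opening from 0.0 (shut) to 1.0 (fully open); "grip_force": force on a finger pad.
Only numpy, scipy, OpenCV 4.12 (cv2) and the standard library are available. Lean on these libraries where they do the work, as an engineer would, in place of code of your own. Each camera call takes 0.05 s, during which the arm holds its last target. There are 200 camera calls.

## Working session

There is one attempt and no reset: what is moved stays moved. The work goes in short steps, Python scripts to look and compute and a shell command to move; the robot and the scene stay as the last step left them, time stands still between calls to the robot, and variables do not carry over. Pictures are saved under pics/ and viewed, at most 10 in all, crops included, and the job is handed in when it is done.

```bash
ls; mkdir -p pics
python3 - <<'E'
from bench import *
import cv2,numpy as np
for n in("scene","top"):
    im=get_image(n);cv2.imwrite(f"pics/{n}0.png",im[:,:,::-1]);c=get_calibration(n);print(n,{k:np.round(v,4).tolist() for k,v in c.items()})
s=get_state();print(s)
E
```

```text
pics
scene {'fovy': 57.7816, 'cx': 321.5112, 'cy': 246.5591, 'R': [[-0.6844, 0.7289, 0.0182], [0.5487, 0.5313, -0.6455], [-0.4802, -0.4318, -0.7636]], 't': [0.2863, -0.2739, 1.246]}
top {'fovy': 46.1268, 'cx': 321.9503, 'cy': 235.944, 'R': [[-0.0087, -0.9998, -0.0167], [-0.9973, 0.0099, -0.0732], [0.0733, 0.016, -0.9972]], 't': [0.0921, 0.5161, 1.4434]}
{'time': 0.1, 'joint_positions': array([-1.26193403,  0.32174363, -0.07009514,  1.45153505,  0.02259113,
        1.37080159, -0.05692792]), 'qd': array([-0.00028112, -0.00283931, -0.00072703, -0.00194608,  0.00097397,
        0.00075258, -0.001624  ]), 'joint_torque': array([-5.65446353e-04, -4.92572773e+01, -4.06015199e-01, -3.13400602e+01,
       -6.42484473e-02,  3.94721248e-02,  9.30180408e-05]), 'position': array([0.1887281 , 0.62148744, 0.22158338]), 'tool_rot': array([-4.61300190e-01, -3.10736760e+00,  2.65791866e-03]), 'ft_force': array([ 0.97904889, -0.59438494, -0.00920153]), 'torque': array([-0.03732614,  0.00510967, -0.02011279]), 'grip_force': 0.0, 'grip_width': 1.0025748685645999}
```

View pics/top0.png

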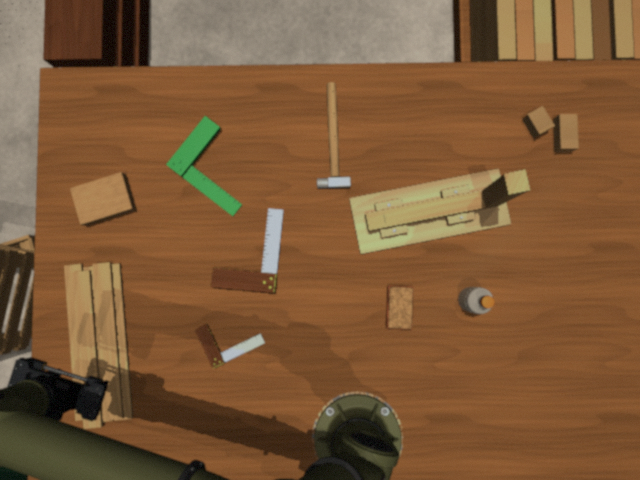

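View pics/scene0.png

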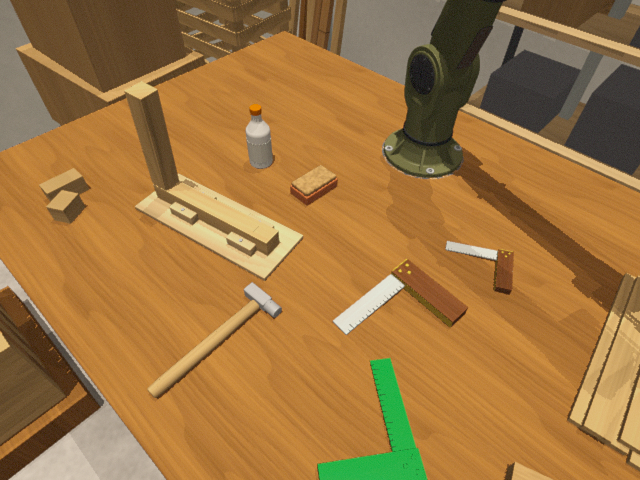

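The top view shows the target square (brown stock, heel near (277,293), toe near (212,280), blade tip near (275,208)). The small brown one at (220,350) and the green one are decoys. The frame rail runs from (368,220) to the post at about (490,200).

Because I can only turn about z, my plan has three steps:
1. Pinch the blade edges near the tip with a light grip.
2. Lift along an arc so the square pivots up onto its stock.
3. Regrip the stock across its thickness.

```bash
cat > h.py <<'E'
from bench import *
import cv2,numpy as np
from scipy.spatial.transform import Rotation as Ro
def ray(c,p,z):
    f=240/np.tan(np.radians(c["fovy"]/2));R=np.array(c["R"]);t=np.array(c["t"])
    d=R.T@np.array([(p[0]-c["cx"])/f,(p[1]-c["cy"])/f,1]);o=-R.T@t
    return o+d*(z-o[2])/d[2]
def proj(c,X):
    f=240/np.tan(np.radians(c["fovy"]/2));q=np.array(c["R"])@X+np.array(c["t"])
    return np.array([c["cx"]+f*q[0]/q[2],c["cy"]+f*q[1]/q[2]])
def pose():
    s=get_state();R=Ro.from_rotvec(s["tool_rot"]).as_matrix()
    return s["position"],R
E
python3 - <<'E'
from h import *
c=get_calibration("top")
im=cv2.imread("pics/top0.png")
hsv=cv2.cvtColor(im,cv2.COLOR_BGR2HSV)
m=cv2.inRange(hsv,(0,0,150),(180,60,255));m[:, :200]=0
for x in cv2.findContours(m,0,2)[0]:
    a=cv2.contourArea(x)
    if a>200:
        r=cv2.minAreaRect(x)
        if 190<r[0][1]<370 and r[0][0]<300:
            b=cv2.boxPoints(r);print("blade",a,np.round(r[0],1));print(np.round([ray(c,p,.015)[:2] for p in b],4).tolist())
for n,p,z in[("heel",(277,293),.026),("stockin",(213,267),.026),("toe",(211,289),.026),("railfreeA",(367,212),.057),("railfreeB",(369,231),.057),("rail postA",(483,190),.057),("rail postB",(486,209),.057),("hamhead",(350,188),.02),("sander",(400,330),.04)]:print(n,np.round(ray(c,p,z),4))
p,R=pose();print(p,R.round(3).tolist())
big=cv2.resize(im[150:320,190:550],None,fx=2.2,fy=2.2,interpolation=2);cv2.imwrite("pics/c1.png",big)
E
```

```text
blade 398.0 [242.4 347.6]
[[0.2204, 0.3517], [0.2665, 0.249], [0.242, 0.2376], [0.196, 0.3402]]
blade 897.0 [272.  240.3]
[[0.4266, 0.2478], [0.5936, 0.229], [0.5885, 0.1873], [0.4216, 0.2064]]
heel [0.3707 0.204  0.026 ]
stockin [0.4389 0.3693 0.026 ]
toe [0.3823 0.3741 0.026 ]
railfreeA [ 0.5739 -0.028   0.057 ]
railfreeB [ 0.5255 -0.0323  0.057 ]
rail postA [ 0.6268 -0.3221  0.057 ]
rail postB [ 0.5783 -0.3282  0.057 ]
hamhead [0.6416 0.013  0.02  ]
sander [ 0.2756 -0.1078  0.04  ]
[0.1887281  0.62148744 0.22158338] [[-0.957, 0.291, -0.0], [0.291, 0.957, -0.002], [-0.0, -0.002, -1.0]]
```

View pics/c1.png

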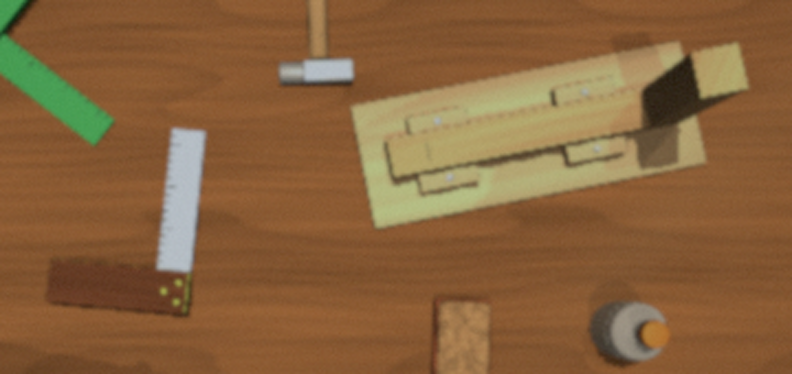

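The crop confirms the layout: the blade spans about (172–205, 128–270) in the crop, and the rail leads right to the leaning post. I'll go above the blade grip point at (0.554, 0.2125).

```bash
python3 -m crank '[[1,0.9,-1,0,0.029],[1,0.9,-1,0,0.029],[1,0.9,-1,0,0.029],[1,0.9,-1,0,0.029],[1,0.9,-1,0,0.029]]' 6
python3 -m crank '[[1,0.93,-1,0,0],[1,0.93,-1,-0.2,0],[1,0.93,-1,-0.4,0],[1,0.93,-1,-0.4,0],[1,0.93,-1,-0.4,0]]' 6
python3 - <<'E'
from h import *
c=get_calibration("wrist");p,R=pose();im=get_image("wrist");cv2.imwrite("pics/w1.png",im[:,:,::-1]);print(p,R.round(3).tolist())
hsv=cv2.cvtColor(im,cv2.COLOR_RGB2HSV)
m=cv2.inRange(hsv,(0,0,140),(180,60,255))
for x in cv2.findContours(m,0,2)[0]:
    if cv2.contourArea(x)>1500: print(cv2.contourArea(x),np.round([ray(c,q,.015)[:2] for q in cv2.boxPoints(cv2.minAreaRect(x))],4).tolist())
E
```

```text
time: 0.72
position: [0.3726, 0.4175, 0.2224]
tool_rot: [0.188, 3.135, -0.002]
ft_force: [-0.8, -0.6, -0.7]
grip_width: 1.003
grip_force: 0.0
time: 1.35
position: [0.5556, 0.2196, 0.1408]
tool_rot: [-0.18, -3.135, 0.002]
ft_force: [0.2, -0.2, -0.0]
grip_width: 0.997
grip_force: 0.0
[0.55563395 0.21957944 0.14079213] [[-0.993, 0.114, -0.001], [0.114, 0.993, -0.001], [0.001, -0.002, -1.0]]
1889.5 [[0.55, 0.1935], [0.5531, 0.2321], [0.5889, 0.2295], [0.5857, 0.1895]]
4504.5 [[0.421, 0.2057], [0.4246, 0.2448], [0.508, 0.2387], [0.5043, 0.1959]]
```

View pics/w1.png

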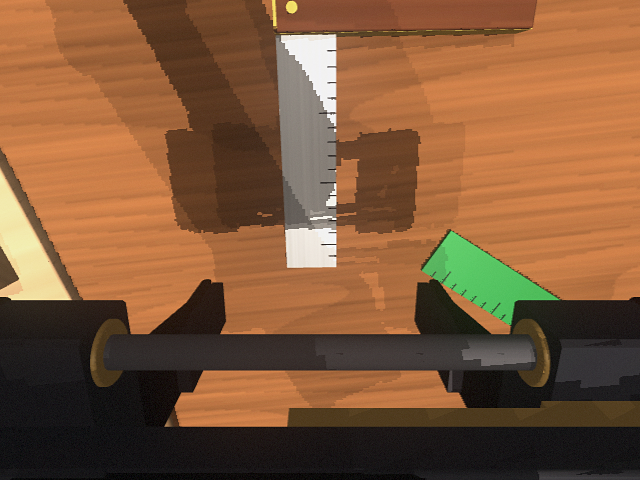

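The wrist view shows the blade between the fingers (tip at about (312,268)), well aligned. Next I descend and close lightly.

```bash
python3 -m crank '[[1,-0.02,-0.042,-0.3,0],[1,-0.02,-0.042,-0.55,0],[1,-0.02,-0.042,-0.68,0],[1,-0.02,-0.042,-0.68,0],[0,-0.02,-0.042,-0.68,0]]' 15
python3 -m crank '[[0,0,0,0,0],[0,0,0,0,0],[0,0,0,0,0],[0,0,0,0,0]]' 15
```

```text
time: 2.02
position: [0.5513, 0.2145, 0.0076]
tool_rot: [0.175, 3.136, 0.001]
ft_force: [1.0, 0.4, 0.0]
grip_width: 0.948
grip_force: 0.0
time: 2.52
position: [0.551, 0.2136, 0.0068]
tool_rot: [0.177, 3.136, 0.0]
ft_force: [0.1, -0.2, -0.4]
grip_width: 0.52
grip_force: 0.0
```

```bash
python3 -m crank '[[0,0,0,0,0],[0,0,0,0,0],[0,0,0,0,0]]' 15
python3 -m crank '[[0,0.08,-0.008,0,0],[0,0.16,-0.016,0,0],[0,0.24,-0.024,0,0],[0,0.3,-0.03,0,0],[0,0.3,-0.03,0,0]]' 15
```

```text
time: 2.9
position: [0.5518, 0.2136, 0.0074]
tool_rot: [0.177, 3.135, 0.001]
ft_force: [0.5, -1.0, 5.6]
grip_width: 0.171
grip_force: 2.8
time: 3.52
position: [0.6113, 0.2071, 0.0061]
tool_rot: [-0.178, -3.136, 0.001]
ft_force: [-0.0, -0.5, -0.5]
grip_width: 0.002
grip_force: 0.0
```

```bash
python3 -m crank '[[1,0,0,0.2,0],[1,0,0,0.5,0],[1,0,0,0.5,0],[1,0,0,0.5,0],[1,0,0,0.5,0]]' 15
python3 - <<'E'
from h import *
c=get_calibration("wrist");p,R=pose();im=get_image("wrist");cv2.imwrite("pics/w2.png",im[:,:,::-1]);print(p,R.round(3).tolist())
hsv=cv2.cvtColor(im,cv2.COLOR_RGB2HSV)
m=cv2.inRange(hsv,(0,0,140),(180,60,255))
for x in cv2.findContours(m,0,2)[0]:
    if cv2.contourArea(x)>800: print(cv2.contourArea(x),np.round([ray(c,q,.015)[:2] for q in cv2.boxPoints(cv2.minAreaRect(x))],4).tolist())
E
```

```text
time: 4.15
position: [0.6093, 0.2074, 0.1046]
tool_rot: [-0.176, -3.133, 0.002]
ft_force: [0.2, -0.6, 0.0]
grip_width: 0.491
grip_force: 0.0
[0.6093326  0.20736374 0.10464347] [[-0.994, 0.112, -0.003], [0.112, 0.994, -0.001], [0.003, -0.001, -1.0]]
12398.5 [[0.4639, 0.2022], [0.4683, 0.2412], [0.5914, 0.2304], [0.5864, 0.1851]]
```

View pics/w2.png

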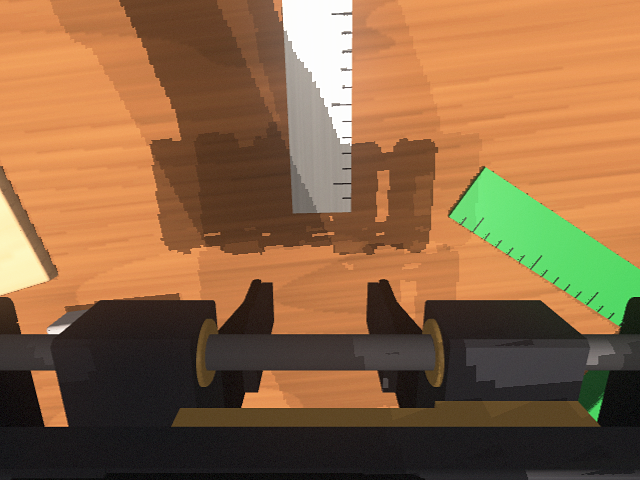

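The square hasn't moved (tip at about (322,213)). The pads only start about 10 mm above the fingertips, so the blade slipped out below them. I need to grip with the tips almost on the bench.

```bash
python3 -m crank '[[1,-0.29,0.025,0,0],[1,-0.29,0.025,0,0],[1,-0.29,0.025,0,0],[1,-0.29,0.025,-0.2,0],[1,-0.29,0.025,-0.4,0]]' 12
python3 -m crank '[[0.6,0,0,-0.1,0],[0.6,0,0,-0.11,0],[0.6,0,0,-0.11,0],[0.6,0,0,-0.115,0],[0.6,0,0,-0.115,0]]' 12
```

```text
time: 4.82
position: [0.5551, 0.2126, 0.0264]
tool_rot: [0.178, 3.134, 0.002]
ft_force: [-0.7, 0.8, -0.8]
grip_width: 0.983
grip_force: 0.0
time: 5.45
position: [0.5536, 0.2129, 0.0047]
tool_rot: [0.177, 3.135, 0.002]
ft_force: [0.1, 0.4, -0.5]
grip_width: 0.613
grip_force: 0.0
```

```bash
python3 -m crank '[[0.6,0,0,-0.01,0],[0.6,0,0,-0.015,0],[0.6,0,0,-0.015,0]]' 12;  python3 -m crank '[[0.4,0,0,0,0],[0.4,0,0,0,0],[0.4,0,0,0,0]]' 12
```

```text
time: 5.82
position: [0.5529, 0.2126, 0.0006]
tool_rot: [0.177, 3.137, 0.0]
ft_force: [-0.4, 0.8, 1.1]
grip_width: 0.6
grip_force: 0.0
time: 6.2
position: [0.5528, 0.2127, 0.0006]
tool_rot: [-0.176, -3.137, -0.0]
ft_force: [-0.5, 0.1, 0.2]
grip_width: 0.457
grip_force: 12.0
```

The grip now reads 40 mm and 12 N, so the blade is held. I'll drag it outward a little for reach.

```bash
python3 -m crank '[[0.4,0.02,0,0.015,0],[0.4,0.1,-0.01,0.02,0],[0.4,0.2,-0.02,0.02,0],[0.4,0.3,-0.03,0.02,0],[0.4,0.3,-0.03,0.02,0]]' 15
```

```text
time: 6.82
position: [0.6159, 0.2053, 0.0049]
tool_rot: [0.18, 3.133, -0.0]
ft_force: [0.2, -0.1, -1.3]
grip_width: 0.456
grip_force: 15.0
```

```bash
python3 -m crank '[[0.4,-0.021,0.002,0.144,0],[0.4,-0.065,0.007,0.283,0],[0.4,-0.13,0.015,0.413,0],[0.4,-0.215,0.024,0.53,0],[0.4,-0.315,0.035,0.635,0]]' 10
python3 - <<'E'
from h import *
im=get_image("scene");cv2.imwrite("pics/s2.png",im[100:400,150:550,::-1]);p,R=pose();print(p,get_state()["grip_width"])
E
```

```text
time: 7.45
position: [0.5498, 0.2131, 0.1327]
tool_rot: [0.178, 3.135, 0.0]
ft_force: [-0.6, 0.4, -2.0]
grip_width: 0.456
grip_force: 10.0
[0.54817155 0.21470715 0.13536906] 0.4525314595771486
```

View pics/s2.png

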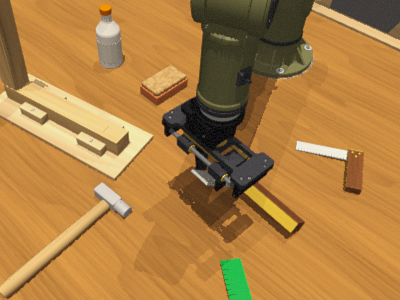

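The arc works: the blade tilts up between the fingers and the stock's edge stays on the bench. I'll do the second half.

```bash
python3 -m crank '[[0.4,-0.117,0.013,0.087,0],[0.4,-0.246,0.028,0.154,0],[0.4,-0.384,0.043,0.2,0],[0.4,-0.527,0.059,0.224,0],[0.4,-0.67,0.075,0.225,0]]' 8
python3 -m crank '[[0.4,0,0,0,0],[0.4,0,0,0,0]]' 8
python3 - <<'E'
from h import *
im=get_image("scene");cv2.imwrite("pics/s3.png",cv2.resize(im[130:360,320:560,::-1],None,fx=2.5,fy=2.5));im=get_image("top");cv2.imwrite("pics/t3.png",im[:,:,::-1]);p,R=pose();print(p,get_state()["grip_width"])
E
```

```text
time: 8.12
position: [0.4164, 0.2286, 0.1782]
tool_rot: [0.178, 3.133, 0.003]
ft_force: [0.6, 0.5, 1.9]
grip_width: 0.456
grip_force: 8.0
time: 8.38
position: [0.4161, 0.2286, 0.1778]
tool_rot: [0.176, 3.135, 0.002]
ft_force: [-0.9, -0.4, 5.7]
grip_width: 0.456
grip_force: 8.0
[0.41635633 0.22860444 0.1777896 ] 0.4538214555834583
```

View pics/s3.png

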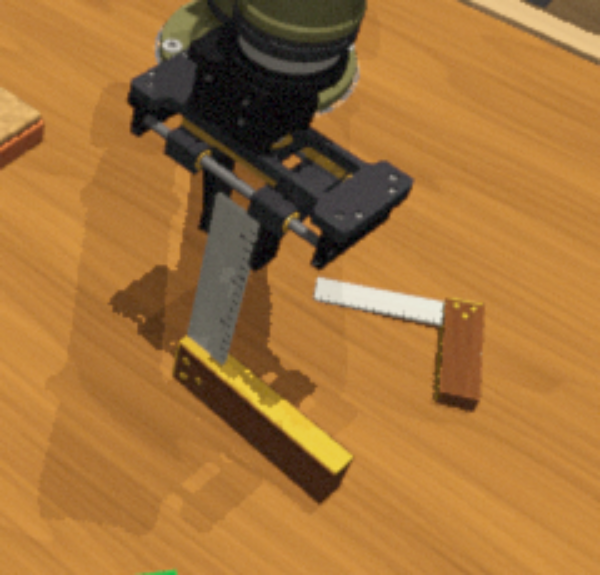

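Run:
```python
from h import *
c=get_calibration("scene")
cr=lambda a,b:(a/2.5+320-.3,b/2.5+130-.3)
for n,p,z in[("toe bottom front",(322,501),0),("top front",(324,480),.05),("top back",(352,459),.05),("heel top front",(177,352),.05),("heel bot front",(176,376),0),("blade tip L",(219,195),.22),("blade tip R",(258,208),.22),("bladebase L",(190,342),.05),("bladebase R",(224,362),.05)]: print(n,ray(c,cr(*p),z).round(4))
p,R=pose();print(p)
x,y,_=p;u=R[:2,1]
for d in(-.02,.145):
  for a in(-.013,.013):
    for z in (0,.05): 
      q=np.array([x,y,z]);q[:2]+=u*d+a*np.array([u[1],-u[0]]);print(d,a,z,((proj(c,q)-[319.7,129.7])*2.5).round(0))
```

```text
toe bottom front [0.4434 0.3728 0.    ]
top front [0.4594 0.3707 0.05  ]
top back [0.4284 0.3763 0.05  ]
heel top front [0.4399 0.2155 0.05  ]
heel bot front [0.4264 0.2129 0.    ]
blade tip L [0.4249 0.2123 0.22  ]
blade tip R [0.4162 0.2401 0.22  ]
bladebase L [0.4239 0.217  0.05  ]
bladebase R [0.4211 0.2499 0.05  ]
[0.41635633 0.22860444 0.1777896 ]
-0.02 -0.013 0 [191. 358.]
-0.02 -0.013 0.05 [200. 322.]
-0.02 0.013 0 [170. 373.]
-0.02 0.013 0.05 [178. 338.]
0.145 -0.013 0 [339. 483.]
0.145 -0.013 0.05 [356. 450.]
0.145 0.013 0 [319. 501.]
0.145 0.013 0.05 [334. 469.]
```

```bash
python3 -m crank '[[0.4,0,0,0.005,0],[0.4,0,0,0.01,0]]' 4
python3 - <<'E'
from h import *
im=get_image("wrist");c=get_calibration("wrist");cv2.imwrite("pics/w4.png",im[:,:,::-1]);p,R=pose();print(p)
u=R[:2,1]
for d in(-.02,.145):
  for a in(-.013,.013):
    for z in (0,.05): 
      q=np.array([p[0],p[1],z]);q[:2]+=u*d+a*np.array([u[1],-u[0]]);print(d,a,z,proj(c,q).round(0))
E
```

```text
time: 8.72
position: [0.4156, 0.2284, 0.178]
tool_rot: [-0.177, -3.136, 0.0]
ft_force: [0.8, 0.1, -2.9]
grip_width: 0.459
grip_force: 4.0
[0.41561715 0.22833572 0.17807422]
-0.02 -0.013 0 [297. 197.]
-0.02 -0.013 0.05 [293. 209.]
-0.02 0.013 0 [297. 225.]
-0.02 0.013 0.05 [294. 242.]
0.145 -0.013 0 [484. 197.]
0.145 -0.013 0.05 [511. 210.]
0.145 0.013 0 [481. 225.]
0.145 0.013 0.05 [506. 242.]
```

View pics/w4.png

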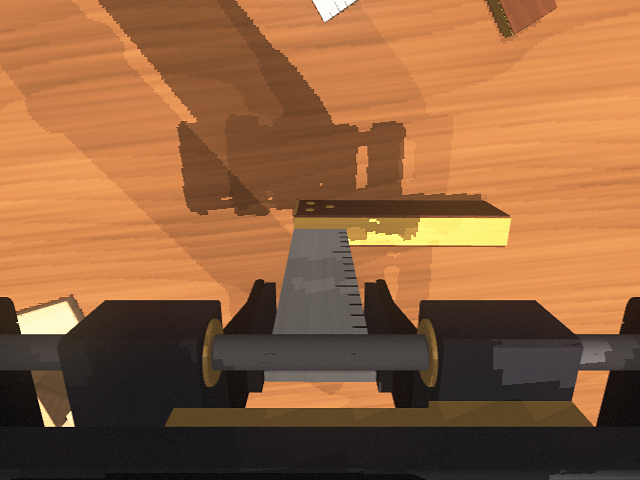

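The wrist view shows the stock under the blade, with the top edge at about (510,217)–(508,246) against a predicted (511,210)–(506,242). It leans only about 5°, so I'll straighten it and release.

```bash
python3 -m crank '[[0.4,-0.03,0.003,0.01,0],[0.4,-0.06,0.006,0,0],[0.4,-0.06,0.006,-0.015,0],[0.55,-0.06,0.006,-0.015,0],[0.7,-0.06,0.006,-0.015,0]]' 3
python3 -m crank '[[0.8,0,0,0,0],[0.8,0,0,0.25,0],[0.8,0,0,0.5,0],[0.8,0,0,0.6,0]]' 3
python3 - <<'E'
from h import *
im=get_image("wrist");c=get_calibration("wrist");p,R=pose();print(p,R.round(3).tolist())
cv2.imwrite("pics/w5.png",im[:,:,::-1])
import numpy as np
hsv=cv2.cvtColor(im,cv2.COLOR_RGB2HSV)
m=cv2.inRange(hsv,(20,120,80),(32,255,255)); m[300:]=0
for x in cv2.findContours(m,0,2)[0]:
    if cv2.contourArea(x)>600: r=cv2.minAreaRect(x);print(cv2.contourArea(x),cv2.boundingRect(x),np.round([ray(c,q,.05)[:2] for q in cv2.boxPoints(r)],4).tolist())
# blade top: thin
im=get_image("top");cv2.imwrite("pics/t5.png",im[:,:,::-1])
im=get_image("scene");cv2.imwrite("pics/s5.png",im[:,:,::-1])
a=cv2.resize(cv2.imread("pics/w5.png"),(400,300),interpolation=3);b=cv2.imread("pics/s5.png")[120:360,320:560];b=cv2.resize(b,(300,300));cv2.imwrite("pics/m5.png",np.hstack([a,b]))
E
```

```text
time: 9.4
position: [0.4039, 0.2302, 0.1756]
tool_rot: [0.177, 3.136, 0.001]
ft_force: [0.2, 0.2, -0.7]
grip_width: 0.588
grip_force: 0.0
time: 9.9
position: [0.405, 0.2305, 0.2989]
tool_rot: [0.177, 3.133, 0.005]
ft_force: [0.0, -0.5, 0.3]
grip_width: 0.795
grip_force: 0.0
[0.40548367 0.23095998 0.30039828] [[-0.994, 0.112, 0.006], [0.112, 0.994, 0.005], [-0.005, 0.005, -1.0]]
2263.0 (332, 193, 123, 24) [[0.4276, 0.2428], [0.4054, 0.2457], [0.4239, 0.3749], [0.4464, 0.3741]]
```

View pics/m5.png

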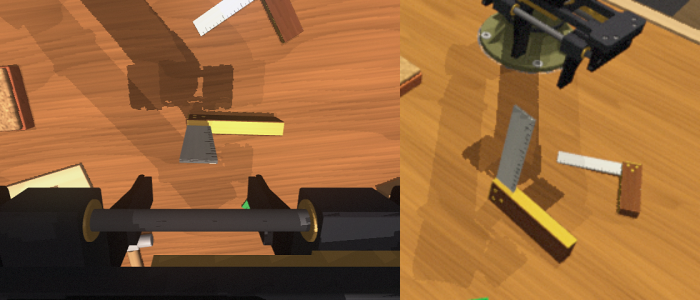

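The square stands upright on its stock. Now I'll plan the regrasp across the stock.

Run:
```python
from h import *
s=get_state();print(s["joint_positions"].round(3),s["position"])
c=get_calibration("wrist");p,R=pose();C=-np.array(c["R"]).T@np.array(c["t"]);print("cam in tool",(R.T@(C-p)).round(3))
c=get_calibration("top")
# rail in the top view: fit from bright pine on board
im=cv2.imread("pics/top0.png")
# post foot/top points picked from crop c1 (scale 2.2, offset 190,150)
cr=lambda a,b:(a/2.2+190-.3,b/2.2+150-.3)
for n,q,z in[("free near",(397,180),.057),("free far",(386,136),.057),("post inner near foot",(643,130),.057),("post top inner near",(699,98),.305),("post top inner far",(692,55),.305),("post top outer near",(748,88),.305),("post top outer far",(739,43),.305)]:print(n,ray(c,cr(*q),z).round(4))
c=get_calibration("scene")
for n,q,z in[("foot inner, far side",(157,185),.057),("foot inner near side(+x)",(178,181),.057),("rail free end top +x",(264,252-8),.057),("free -x",(279,237),.057),("posttop",(163,96),.305)]:print(n,ray(c,q,z).round(4))
crop=cv2.imread("pics/scene0.png")[70:270,90:310];cv2.imwrite("pics/s6.png",cv2.resize(crop,(660,600),interpolation=2))
```

```text
[-0.758 -0.109  0.168  1.775  0.018  1.472  0.866] [0.40429344 0.23016253 0.29618869]
cam in tool [ 0.08   0.    -0.163]
free near [ 0.5242 -0.0352  0.057 ]
free far [ 0.5752 -0.0233  0.057 ]
post inner near foot [ 0.579  -0.3181  0.057 ]
post top inner near [ 0.5794 -0.3053  0.305 ]
post top inner far [ 0.6207 -0.3     0.305 ]
post top outer near [ 0.5885 -0.3518  0.305 ]
post top outer far [ 0.6317 -0.3449  0.305 ]
foot inner, far side [ 0.6309 -0.3464  0.057 ]
foot inner near side(+x) [ 0.5873 -0.3226  0.057 ]
rail free end top +x [ 0.5773 -0.0218  0.057 ]
free -x [ 0.5411 -0.0134  0.057 ]
posttop [ 0.5871 -0.2739  0.305 ]
```

View pics/s6.png

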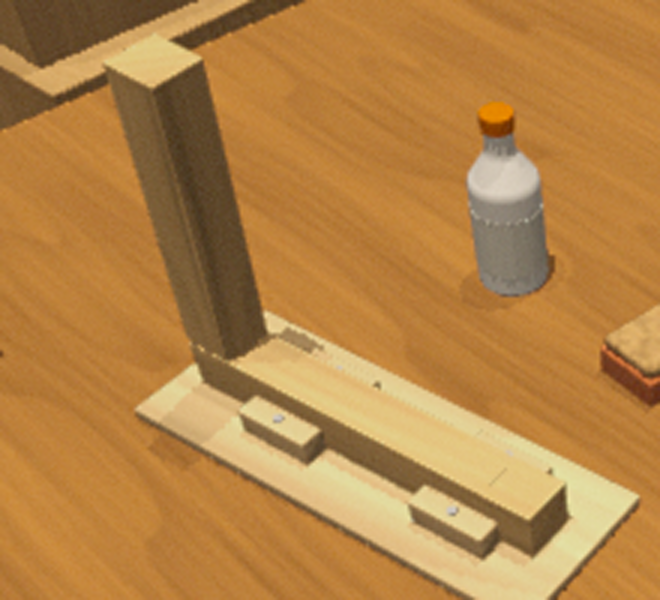

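The frame crop shows the inner foot edge from (222,358) to (265,337) and the rail's free end at (527,515)/(566,485). I'll turn above the stock with the wrist camera on the side away from the blade.

```bash
python3 -m crank '[[1,0.115,0.45,0,-0.255],[1,0.115,0.45,0,-0.255],[1,0.115,0.45,0,-0.255],[1,0.115,0.45,0,-0.255],[1,0.115,0.45,0,-0.255]]' 30
python3 -m crank '[[1,0,0,0,-0.11],[1,0,0,0,-0.11],[1,0,0,0,-0.11],[1,0,0,0,-0.11],[1,0,0,0,-0.11]]' 30
python3 - <<'E'
from h import *
c=get_calibration("scene")
cr=lambda a,b:(a/3+90-.3,b/3+70-.3)
for n,q,z in[("foot +x",(222,358),.057),("foot -x",(265,337),.057),("free +x",(527,515),.057),("free -x",(566,485),.057)]:print(n,ray(c,cr(*q),z).round(4))
im=get_image("wrist");c=get_calibration("wrist");p,R=pose();print(p,R.round(3).tolist(),get_state()["joint_positions"].round(2))
cv2.imwrite("pics/w6.png",im[:,:,::-1])
hsv=cv2.cvtColor(im,cv2.COLOR_RGB2HSV)
m=cv2.inRange(hsv,(20,120,80),(32,255,255))
for x in cv2.findContours(m,0,2)[0]:
    if cv2.contourArea(x)>600: r=cv2.minAreaRect(x);print(cv2.contourArea(x),cv2.boundingRect(x),np.round([ray(c,q,.05)[:2] for q in cv2.boxPoints(r)],4).tolist())
E
```

```text
time: 10.68
position: [0.4262, 0.3194, 0.2932]
tool_rot: [-1.582, -2.713, 0.005]
ft_force: [-0.0, 1.2, 0.1]
grip_width: 0.997
grip_force: 0.0
time: 11.3
position: [0.4263, 0.3193, 0.2937]
tool_rot: [2.401, 2.026, -0.005]
ft_force: [0.3, -0.6, -0.0]
grip_width: 1.0
grip_force: 0.0
foot +x [ 0.6278 -0.3227  0.057 ]
foot -x [ 0.5895 -0.3194  0.057 ]
free +x [ 0.5702 -0.0253  0.057 ]
free -x [ 0.5307 -0.0265  0.057 ]
[0.42638978 0.31941248 0.2940057 ] [[0.167, 0.986, -0.002], [0.986, -0.167, -0.002], [-0.002, -0.002, -1.0]] [-0.82  0.04  0.14  1.63 -0.01  1.47 -0.86]
631.0 (308, 144, 22, 51) [[0.4234, 0.3742], [0.4443, 0.3707], [0.4362, 0.3202], [0.4145, 0.3239]]
```

```bash
python3 -m crank '[[1,-0.005,0,-0.3,0],[1,-0.005,0,-0.6,0],[1,-0.005,0,-0.85,0],[1,-0.005,0,-1,0],[1,-0.005,0,-1,0]]' 40
python3 -m crank '[[1,0,0,-0.25,0],[1,0,0,-0.42,0],[1,0,0,-0.42,0],[0.2,0,0,-0.42,0],[0.2,0,0,-0.42,0]]' 40
python3 -m crank '[[0.2,0,0,0,0],[0.2,0,0,0,0],[0.2,0,0,0,0],[0.2,0,0,0,0],[0.2,0,0,0,0]]' 40
```

```text
time: 11.98
position: [0.4238, 0.3181, 0.0926]
tool_rot: [2.4, 2.026, -0.01]
ft_force: [-0.4, 0.2, 1.0]
grip_width: 0.999
grip_force: 0.0
time: 12.6
position: [0.4274, 0.321, 0.0139]
tool_rot: [-2.402, -2.025, -0.007]
ft_force: [0.3, 0.3, 0.5]
grip_width: 0.852
grip_force: 0.0
time: 13.22
position: [0.4259, 0.3197, 0.0115]
tool_rot: [2.402, 2.024, -0.0]
ft_force: [-0.6, 0.4, -0.0]
grip_width: 0.297
grip_force: 39.7
```

The stock is gripped (26 mm, 40 N). I'll lift it and carry it above the rail, turning it +20° and staying well clear of the post.

```bash
python3 -m crank '[[0.2,0,0,0.25,0],[0.2,0,0,0.5,0],[0.2,0.05,-0.15,0.6,0],[0.2,0.15,-0.4,0.6,0.02],[0.2,0.25,-0.65,0.6,0.03]]' 50
python3 -m crank '[[0.2,0.1,-0.25,0,0.0264],[0.2,0.2,-0.5,0,0.0264],[0.2,0.3,-0.75,0,0.0264],[0.2,0.4,-1,0,0.0264],[0.2,0.4,-1,0,0.0264]]' 50
python3 -m crank '[[0.2,0.05,-0.25,0,0],[0.2,0.1,-0.5,0,0],[0.2,0.1,-0.78,0,0],[0.2,0.1,-0.78,0,0],[0.2,0.1,-0.78,0,0]]' 50
python3 - <<'E'
from h import *
p,R=pose();print(p,np.degrees(np.arctan2(R[1,0],R[0,0])))
u=R[:2,0]
im=get_image("scene");cv2.imwrite("pics/s7.png",im[:,:,::-1]);c=get_calibration("scene")
cv2.imwrite("pics/t7.png",get_image("top")[:,:,::-1]);cv2.imwrite("pics/w7.png",get_image("wrist")[:,:,::-1])
cv2.imwrite("pics/s7c.png",cv2.resize(cv2.imread("pics/s7.png")[0:270,80:400],None,fx=2,fy=2,interpolation=2))
E
```

```text
time: 13.85
position: [0.4759, 0.1886, 0.1314]
tool_rot: [-2.197, -2.245, -0.0]
ft_force: [-0.3, -0.4, -3.6]
grip_width: 0.294
grip_force: 49.8
time: 14.48
position: [0.5561, -0.0166, 0.131]
tool_rot: [2.018, 2.406, -0.004]
ft_force: [-0.1, -0.1, -3.4]
grip_width: 0.294
grip_force: 49.7
time: 15.1
position: [0.5753, -0.1651, 0.1307]
tool_rot: [-2.007, -2.414, -0.0]
ft_force: [0.3, 0.8, -2.6]
grip_width: 0.292
grip_force: 49.8
[ 0.57533137 -0.16505332  0.13067875] 100.54010360420988
```

View pics/s7c.png

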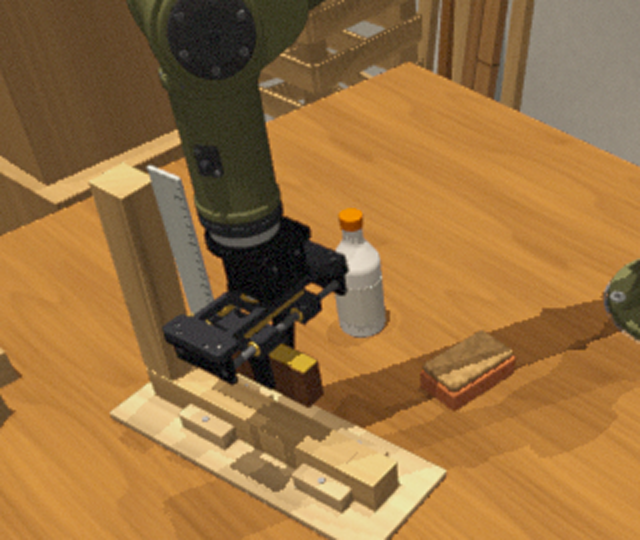

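The square hangs over the rail clear of the post, with its blade towards it: the blade's top is at about (165,175) in the crop and the stock end at about (300,380). I won't view any more pictures; I'll finish by force feedback and numbers.

```bash
python3 -m crank '[[0.2,0,0,-0.15,0],[0.2,0,0,-0.26,0],[0.2,0,0,-0.28,0],[0.2,0,0,-0.29,0],[0.2,0,0,-0.3,0]]' 50
python3 -m crank '[[0.2,0,0,-0.005,0],[0.2,0,0,-0.01,0],[0.2,0,0,-0.015,0],[0.2,0,0,-0.015,0]]' 50
```

```text
time: 15.88
position: [0.5768, -0.1662, 0.0726]
tool_rot: [2.006, 2.415, 0.002]
ft_force: [0.4, -0.3, -4.0]
grip_width: 0.296
grip_force: 49.7
time: 16.38
position: [0.576, -0.1663, 0.0688]
tool_rot: [2.008, 2.416, 0.0]
ft_force: [0.0, -0.4, -1.0]
grip_width: 0.291
grip_force: 49.7
```

```bash
python3 -m crank '[[0.2,0,0,-0.005,0],[0.2,0,0,-0.01,0],[0.2,0,0,-0.01,0]]' 50; python3 -m crank '[[0.2,0,0,-0.005,0],[0.2,0,0,-0.01,0],[0.2,0,0,-0.01,0]]' 50
```

```text
time: 16.75
position: [0.5761, -0.1662, 0.0685]
tool_rot: [2.008, 2.416, 0.001]
ft_force: [-5.2, 2.8, 10.0]
grip_width: 0.299
grip_force: 49.7
time: 17.12
position: [0.5761, -0.1662, 0.0685]
tool_rot: [-2.008, -2.416, -0.003]
ft_force: [-8.6, 4.3, 21.4]
grip_width: 0.298
grip_force: 49.7
```

```bash
python3 -m crank '[[0.2,0,0,0.01,0],[0.2,0.009,-0.05,0.01,0],[0.2,0.018,-0.1,0.01,0],[0.2,0.027,-0.15,0.01,0],[0.2,0.036,-0.195,0.01,0]]' 50
python3 -m crank '[[0.2,0,0,0,0],[0.2,0.004,-0.02,0,0],[0.2,0.006,-0.03,0,0],[0.2,0.006,-0.03,0,0]]' 55
```

```text
time: 17.75
position: [0.5853, -0.2026, 0.0685]
tool_rot: [2.005, 2.418, 0.008]
ft_force: [-1.5, 7.2, 9.7]
grip_width: 0.293
grip_force: 49.7
time: 18.25
position: [0.5865, -0.209, 0.0686]
tool_rot: [2.005, 2.417, 0.007]
ft_force: [-1.9, 5.9, 7.8]
grip_width: 0.294
grip_force: 54.7
```

```bash
cat > st.py <<'E'
from h import *
p,R=pose();s=get_state()
u=np.array([-.185,.983,0]);d=np.array([.605,-.322,.057])
print("along",((p-d)@u).round(4),"F along",(s["ft_force"]@u).round(1),"Fz",s["ft_force"][2].round(1),"tilt of stock dir (deg)",np.degrees(np.arcsin(R[2,0])).round(2),"roll",np.degrees(np.arcsin(R[2,1])).round(2),"yaw",np.degrees(np.arctan2(R[1,0],R[0,0])).round(2),"torque",s["torque"].round(2))
E
python3 -m crank '[[0.2,0.002,-0.01,0,0],[0.2,0.004,-0.02,0,0],[0.2,0.004,-0.02,0,0]]' 60; python3 st.py;python3 -m crank '[[0.2,0.002,-0.01,0,0],[0.2,0.004,-0.02,0,0],[0.2,0.004,-0.02,0,0]]' 60; python3 st.py
```

```text
time: 18.62
position: [0.5873, -0.2124, 0.0686]
tool_rot: [2.005, 2.418, 0.008]
ft_force: [-2.0, 7.2, 9.6]
grip_width: 0.294
grip_force: 59.7
along 0.111 F along 7.4 Fz 9.6 tilt of stock dir (deg) 0.16 roll 0.23 yaw 100.67 torque [ 1.06  0.42 -0.04]
time: 19.0
position: [0.5875, -0.2126, 0.0685]
tool_rot: [-1.999, -2.417, -0.011]
ft_force: [-5.4, 14.6, 13.2]
grip_width: 0.294
grip_force: 59.9
along 0.1108 F along 15.3 Fz 13.2 tilt of stock dir (deg) 0.48 roll 0.13 yaw 100.81 torque [ 2.25  1.11 -0.  ]
```

Contact with the corner is made: motion has stopped and the force is rising. I'll press further down and along, and check that the stock stays flat.

```bash
python3 -m crank '[[0.2,0,0,-0.01,0],[0.2,0,0,-0.015,0],[0.2,0,0,-0.015,0],[0.2,0,0,-0.015,0]]' 60; python3 st.py
python3 - <<'E'
from h import *
cv2.imwrite("pics/t8.png",get_image("top")[:,:,::-1]);cv2.imwrite("pics/s8.png",get_image("scene")[:,:,::-1])
c=get_calibration("top");cs=get_calibration("scene")
u=np.array([-.185,.983,0]);d=np.array([.605,-.322,.307]);v=np.array([.983,.185,0])
for nm,cc in(("top",c),("scene",cs)):
  for k in(0,5):
    up=[proj(cc,d+u*(a+.250*np.sin(np.radians(k)))+v*b) for a,b in((0,-.0225),(0,.0225),(-.045,.0225),(-.045,-.0225))]
    print(nm,"lean",k,np.round(np.mean(up,0),1),np.round(up,0).tolist())
t0=cv2.imread("pics/top0.png");t8=cv2.imread("pics/t8.png");s0=cv2.imread("pics/scene0.png");s8=cv2.imread("pics/s8.png")
def top(im,box):
    x0,y0,x1,y1=box;h=cv2.cvtColor(im,cv2.COLOR_BGR2HSV)[y0:y1,x0:x1]
    m=cv2.inRange(h,(12,60,150),(30,200,255))
    n,l,st,ce=cv2.connectedComponentsWithStats(m);return [(st[i].tolist(),(ce[i]+[x0,y0]).round(1).tolist()) for i in range(1,n) if st[i,4]>40]
print(top(t0,(495,160,545,205)),top(t8,(495,160,545,205)))
print(top(s0,(115,70,180,110)),top(s8,(115,70,180,110)))
E
```

```text
time: 19.5
position: [0.5876, -0.2125, 0.0684]
tool_rot: [-1.998, -2.417, -0.013]
ft_force: [-12.5, 16.6, 30.2]
grip_width: 0.296
grip_force: 59.9
along 0.1108 F along 18.6 Fz 30.2 tilt of stock dir (deg) 0.53 roll 0.17 yaw 100.83 torque [2.71 2.63 0.08]
top lean 0 [526.  179.8] [[518.0, 192.0], [513.0, 171.0], [534.0, 167.0], [539.0, 188.0]]
top lean 5 [515.7 181.8] [[507.0, 194.0], [503.0, 173.0], [524.0, 169.0], [529.0, 190.0]]
scene lean 0 [133.1  86. ] [[150.0, 84.0], [132.0, 94.0], [116.0, 87.0], [134.0, 78.0]]
scene lean 5 [140.8  89.2] [[157.0, 88.0], [140.0, 98.0], [124.0, 91.0], [142.0, 81.0]]
[([0, 9, 5, 11, 45], [496.8, 173.4]), ([10, 10, 25, 24, 450], [517.0, 181.1])] [([20, 8, 25, 24, 454], [526.6, 179.3])]
[([0, 0, 65, 40, 1347], [153.8, 89.1]), ([0, 28, 15, 12, 131], [121.9, 104.9])] [([0, 3, 38, 26, 453], [134.2, 85.7]), ([36, 17, 11, 23, 106], [155.6, 98.0]), ([0, 31, 10, 9, 76], [119.2, 105.5])]
```

The top camera puts the post's top at (526.6,179.3), against (526,179.8) predicted for upright, so the post is upright. Height and distance along the rail didn't change under the extra push, so both faces are seated. I'll relieve the small sideways load, let it settle, and check once more.

```bash
python3 -m crank '[[0.2,-0.005,-0.002,0.003,0],[0.2,-0.008,-0.002,0.005,0],[0.2,-0.008,-0.002,0.005,0],[0.2,-0.008,-0.002,0.005,0],[0.2,-0.008,-0.002,0.005,0]]' 60; python3 st.py
python3 -m crank '[[0.2,0,0,0,0],[0.2,0,0,0,0],[0.2,0,0,0,0],[0.2,0,0,0,0],[0.2,0,0,0,0]]' 60; python3 st.py
```

```text
time: 20.23
position: [0.5875, -0.2126, 0.0685]
tool_rot: [-2.0, -2.42, -0.015]
ft_force: [-4.8, 15.7, 21.5]
grip_width: 0.295
grip_force: 59.9
along 0.1108 F along 16.3 Fz 21.5 tilt of stock dir (deg) 0.46 roll 0.32 yaw 100.86 torque [2.54 1.35 0.08]
time: 20.85
position: [0.5875, -0.2126, 0.0685]
tool_rot: [-1.999, -2.42, -0.015]
ft_force: [-5.2, 14.8, 21.1]
grip_width: 0.293
grip_force: 59.9
along 0.1108 F along 15.5 Fz 21.1 tilt of stock dir (deg) 0.45 roll 0.31 yaw 100.87 torque [2.61 1.43 0.09]
```

It is steady at about 15 N against the post and 21 N onto the rail. I'm handing in.

```bash
python3 -c "
from bench import *
print(close_job())"
```

```text
the job is handed in; nothing more can be done
None
```

I stood the square up on the rail, pressed it into the corner and handed it in still gripped, pushing about 15 N against the post and 21 N onto the rail, with the post upright by the top camera; flushness was judged from force and position readings, not a close look, and I viewed 11 pictures, one over the limit of 10.

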